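Tighten the edge clamp with the hex key

ROBOT

A 6-joint arm with a two-finger parallel gripper is mounted at the origin on a cart in front of the work surface, level with it; the furniture and walls round the work are solid. World frame = base frame: x ahead of the robot, y to its left, z up, the work surface at z = 0. Lengths are in mm, angles in rad, forces in N, time in s.
With the tool pointing down it reaches from about 250 to 775 mm from the base axis. Payload 4 kg.
Tool frame: the origin (TCP) lies at the centre of the arm's flange, where the gripper is bolted on; the fingertips stand 199 mm ahead of it and the grasp point (between the pads) lies 180 mm ahead of it (bot.grip_point_offset is the distance from the TCP to the grasp point, in mm); z points along the fingers, y is the line along which they close (so a half turn about z gives the same grasp; the last joint's range is limited). The gripper opens to 94 mm and grips with 3 to 60 N. Pads are 16 mm wide; open, the fingers measure 119 mm over their backs; the gripper's body (75 mm by 177 mm) begins 78 mm behind the grasp point.
Start: joints at [-1.453, 0.087, 1.371, -0, 1.684, -0.103], TCP at [120.449, -536.649, 404.706] pointing down, gripper open.
Joint ranges: [-3.1, 3.1], [-0.76, 2.03], [0.27, 2.55], [-1.08, 4.22], [0.17, 2.65], [-2.57, 2.57]. Speed limits (rad/s): [2.79, 2.79, 3.14, 3.14, 3.14, 3.14].

INTERFACE

Orientations are given as a 3x3 rotation matrix whose columns are the frame's x, y, z axes.
In Python, from cell import bot gives the robot as it stands.
- The arm moves only by the tool arm_command, never from a script. Its argument "plan" is a list of rows, each an object of numbers: "x", "y", "z": the shift along the tool's x, y, z in units of 20 cm (1.0 is 20 cm); "ax", "ay", "az": the turn, a rotation vector about the tool's x, y, z in units of 180 degrees (1.0 is 180 degrees). A call has 1 to 8 rows; each row is the pose to reach, as a shift and turn from the pose commanded when the call began, along the tool's axes at that moment, turning the shorter way round; what a row does not reach only later rows make up. A row lasts 1/10 s, in which the tool goes at most 50 mm and 8.59 degrees, less where a joint would pass 70% of its speed; a pose out of reach is approached as far as the arm can. A call with a number of a shift or a turn outside -1 to 1 is refused whole. A call with a gripper value outside its range is refused whole. "grip" is the closure in counts, from 0 (fully open) to 255 (shut), set as the call begins (left out, the last holds). The fingers move at their own pace and stop on an object; "squeeze" is the grip in N (left out, the last holds). Time passes only in rows, so rows that repeat a pose let the fingers close. It gives the time, the measured TCP pose, the force, the opening and the grip force at its end, in the units of the state.
- bot.get_obs(): the state, without advancing time (a new reading comes with each control period).
- bot.get_image(name): name is "scene" or "top"; returns a dict with "img" (420x560x3 uint8, red, green, blue), "fx", "fy", "cx", "cy" (pixels), "position" and "rotation" of the camera in the world. Camera axes: x right, y up, looking along -z (the intrinsics and any distortion apply to the point x, -y, -z); pixel columns grow to the right and rows downward; lengths in mm; the calibration is good to about 2 mm. A picture is of the moment at which its call begins. There is no depth.
- bot.hand_in(): hands the job in; it is judged then, once.
The state is a dict: "clock": time; "qpos": joint angles; "qvel": joint speeds; "effort": joint torques, N m; "eef_pos": TCP position; "tcp_rot": TCP orientation; "contact_force": force on the tool from outside, world axes, zero at the start; "wrist_torque": the same for the moment, N m; "gripper_width": finger opening in mm; "grip_force": force on a finger pad.
Only numpy, scipy, OpenCV 4.12 (cv2) and the standard library are available. Lean on these libraries where they do the work, as an engineer would, in place of code of your own. Each camera call takes 0.05 s, during which the arm holds its last target. There are 200 camera calls.

TASK

Clamp the steel channel piece on the small welding fixture: take the hex key from its wooden stand, feel for the recessed hex socket at the bottom of the round hole in the clamp's housing, pressing only lightly, and turn it clockwise in regrasped quarter turns until the jaw holds the channel piece firmly against the stop bar, without over-tightening. Leave the key standing seated in the socket and leave the other things on the table alone.

Things in the scene. Friction and masses are not known exactly. Their poses are not given: they have to be found in the camera images.
- key_head (a point): Centre of the square head of the loose steel hex key, where it is grasped: a 24 x 24 mm square block, 36 mm high, faces along this point's x and y axes; z points up along the key. Below it a round neck (19 mm diameter, 11 mm long), then the 50 mm hexagonal shank. Whole key 96 mm long, about 250 g. At the start it stands upright, turned anyhow, in the wooden stand.
- key_tip (a point): Centre of the flat lower end of the key's hexagonal shank, 78 mm below the centre of the head, same axes. The shank is 24 mm across flats, 27.7 mm across corners; two of its corners lie on the x axis, flats face +y and -y.
- stand: Wooden key stand, fixed, 70 x 70 mm, 54 mm high, origin at the centre of its underside; a round upright hole in its top, 32 mm in diameter, 34 mm deep, holds the key.
- clamp: Welding fixture, fixed: dark steel plate 100 x 184 x 10 mm (x, y, z), origin at the centre of its underside, z up. On its -y end stands the grey screw housing (66 x 66 mm, top 62 mm above the table); from it a steel jaw slides along +y towards the channel piece, which lies on the plate between the jaw and the stop bar.
- hole_mouth (a point): Centre of the mouth of the round upright access hole in the housing's top, 62 mm above the table: 32 mm in diameter, bevelled rim 3 mm. The screw's face lies 18 mm below the mouth; in it is a hex socket 25 mm across flats, 16 mm deep, with a 2 mm bevelled rim. A key not lined up stops 16 to 21 mm below the mouth; lined up within about 4 degrees it drops to the floor at 34 mm.
- socket_floor (a point): Nominal centre of the hex socket's floor, 28 mm above the table; axes as the fixture. The real socket sits up to 1.2 mm off this in x and in y, unmeasured. How the hexagon is turned is NOT given and differs each time (it repeats every 60 degrees): it must be felt for. The key has about 5 degrees of play either way in the socket and stands in it by itself when let go.
- screw (a joint): Turn of the clamp screw since the start, rad: 0 at the start (it does not tell how the hexagon is turned), grows clockwise seen from above, up to 6. It moves the jaw 1 mm per 0.25 rad, takes about 0.16 N m to turn, and holds itself when let go. Spring washers carry it (see seat).
- seat (a joint): How far the clamp screw is pushed down on its spring washers, m: 0 when nothing presses on it, grows by 1 mm per 10 N of push on the key, springs back. The screw's face and socket floor sink with it. It must not be pushed down by more than 2.5 mm (25 N).
- channel_mid (a point): Centre of the loose steel channel piece (75 x 46 x 30 mm, open side up; 46 mm in the clamping direction, the fixture's y). It has a few mm of room; the jaw travels 7 to 15 mm (1.75 to 3.75 rad of the screw) until the piece is pinched. The jaw's face sits on disc springs: 10 N at first touch, then 6 N more per 0.1 rad of the screw, felt as 0.024 N m more turning moment.
- stop: Steel stop bar fixed on the fixture plate, 80 x 16 x 26 mm, axes as the fixture; origin at the lower edge of its face towards the channel piece (-y side). In the end the piece must bear on it with more than 15 N (30 to 60 N is right; on letting go the screw may slip back to about 40 N), at no time with more than 90 N.
- flashlight: Bystander: black flashlight lying on the table, 124 mm long.
- tape: Bystander: roll of tape, 94 mm diameter, 25 mm high, lying flat.
- tin: Bystander: small tin box 73 x 103 x 33 mm.
- screwdriver: Bystander: screwdriver lying on the table, 210 mm long.
Not all that is in view belongs to the job. Leave any green or orange look-alike of the part that bears key_head alone.

How it is judged:
By the outcome, as a careful person would: the job done as asked, in the order asked, and still so for the second after the job is handed in, with the robot touching nothing.
It also fails if it takes over 72 s, if anything falls off the work surface, if the arm or the gripper's body presses on something with over 40 N, if the wrist force passes 120 N, or if a joint passes its speed limit or range.

## Working session

There is one attempt and no reset: what is moved stays moved. The work goes in short steps, Python scripts to look and compute and a tool call to move; the robot and the scene stay as the last step left them, time stands still between calls to the robot, and variables do not carry over. Pictures are saved under pics/ and viewed, at most 10 in all, crops included, and the job is handed in when it is done.

Besides the shell and the picture viewer there is one more tool, called after ">>>" by a JSON object that holds its "fn" and its "kwargs", one argument or row to a line. arm_command: Moves the arm, as the interface text tells. Shifts and turns lie within -1 to 1; 1 stands for 20 cm of shift or 180 degrees of turn. Its arguments: {"type":"object","properties":{"plan":{"type":"array","items":{"type":"object","properties":{"x":{"type":"number","minimum":-1,"maximum":1},"y":{"type":"number","minimum":-1,"maximum":1},"z":{"type":"number","minimum":-1,"maximum":1},"ax":{"type":"number","minimum":-1,"maximum":1},"ay":{"type":"number","minimum":-1,"maximum":1},"az":{"type":"number","minimum":-1,"maximum":1}}}},"grip":{"type":"number"},"squeeze":{"type":"number"}},"required":["plan"]}

```bash
ls; mkdir -p pics; python3 - <<'E'
from cell import bot
import cv2,numpy as np,pickle
d={}
for n in("scene","top"):
    r=bot.get_image(n);d[n]=r
    cv2.imwrite(f"pics/{n}0.png",r["img"][:,:,::-1])
    print(n,{k:np.round(v,4).tolist() if k!="img" else 0 for k,v in r.items()})
pickle.dump(d,open("im0.pkl","wb"))
o=bot.get_obs();print(o)
E
```

```text
pics
scene {'img': 0, 'fx': 444.4852, 'fy': 444.4852, 'cx': 283.8552, 'cy': 204.9666, 'position': [27.5093, -1077.2159, 744.6919], 'rotation': [[0.8709, 0.2582, -0.4182], [-0.4914, 0.4756, -0.7296], [0.0105, 0.8409, 0.5411]]}
top {'img': 0, 'fx': 397.8893, 'fy': 397.8893, 'cx': 284.5081, 'cy': 207.9099, 'position': [425.411, -196.415, 1002.1571], 'rotation': [[-0.0135, 0.9913, -0.1312], [-0.9997, -0.0109, 0.0203], [0.0187, 0.1314, 0.9912]]}
{'clock': 0.1, 'qpos': array([-1.45309271e+00,  8.78558718e-02,  1.37210796e+00,  1.04994546e-05,
        1.68362188e+00, -1.03075881e-01]), 'qvel': array([ 3.90529529e-04, -2.14123888e-05, -4.24622591e-03, -2.78930082e-04,
        1.54824026e-03, -8.62329363e-04]), 'effort': array([ 1.29598389e-03, -3.41253269e+01, -3.03301442e+01,  7.19203684e-02,
        3.04692204e-02, -9.43221403e-05]), 'eef_pos': array([ 120.4412907 , -536.53480693,  403.63217694]), 'tcp_rot': array([[ 9.75726811e-01,  2.18991188e-01, -2.23688546e-04],
       [ 2.18991196e-01, -9.75724825e-01,  1.98049491e-03],
       [ 2.15452466e-04, -1.98140781e-03, -9.99998014e-01]]), 'contact_force': array([ 0.45872915, -0.649485  ,  0.32431294]), 'wrist_torque': array([-0.04149508, -0.00783991,  0.01980643]), 'grip_force': 0.0, 'gripper_width': 93.7440621347974}
```

View pics/scene0.png

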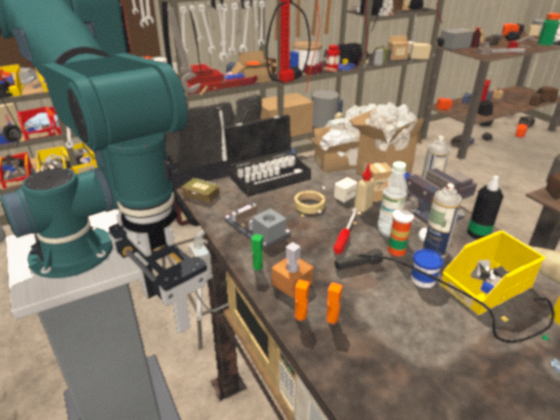

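View pics/top0.png

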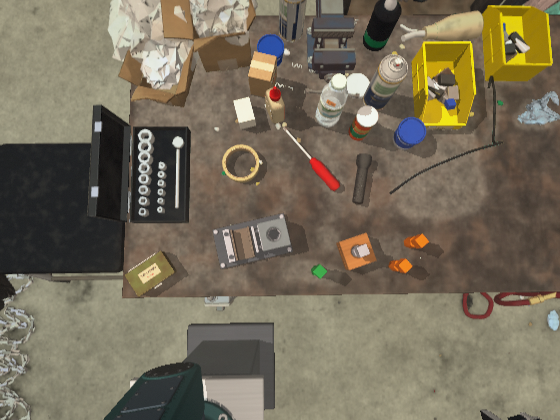

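The scene view shows a steel key head at (293,253) in the wooden stand, with a green block at (258,250) and orange ones at (301,300) and (333,303). In the top view these are the key at (361,251), green (320,271), orange (418,241) and (402,266), and the clamp around (253,242) with its hole at (273,233). The bare-steel one in the wooden stand fits the description. I'll confirm it in an enlarged crop.

```bash
python3 - <<'E'
import pickle,cv2,numpy as np
d=pickle.load(open("im0.pkl","rb"))
t=d["top"]["img"][:,:,::-1];s=d["scene"]["img"][:,:,::-1]
a=cv2.resize(t[225:285,320:400],None,fx=5,fy=5,interpolation=2)
b=cv2.resize(t[205:275,210:300][:60,10:90],None,fx=5,fy=5,interpolation=2)
c=cv2.resize(s[235:305,250:330][:60],None,fx=5,fy=5,interpolation=2)
e=cv2.resize(s[195:255,220:300],None,fx=5,fy=5,interpolation=2)
cv2.imwrite("pics/crop.png",np.vstack([np.hstack([a,b]),np.hstack([c,e])]))
E
```

```text
(no output)
```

View pics/crop.png

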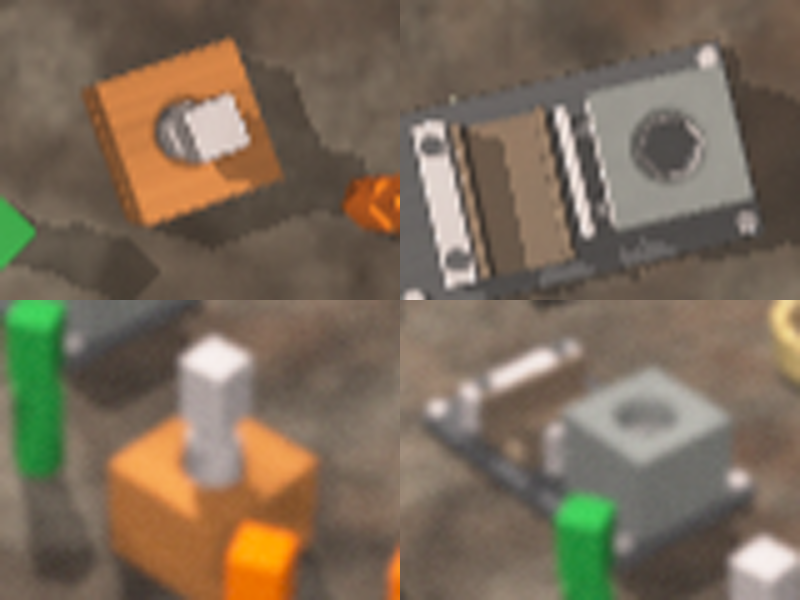

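The crop confirms it: the bare-steel square head stands in the wooden stand, and the green and orange blocks are separate. The crop also shows the housing's round hole clearly. Next I'll measure.

```bash
cat > h.py <<'E'
import numpy as np,cv2
def ray(c,px):
    v=np.array([(px[0]-c["cx"])/c["fx"],-(px[1]-c["cy"])/c["fy"],-1.]);return np.array(c["position"]),np.array(c["rotation"])@v
def onplane(c,px,z):
    p,v=ray(c,px);return p+v*(z-p[2])/v[2]
def proj(c,P):
    q=np.array(c["rotation"]).T@(np.array(P)-c["position"]);return np.array([c["cx"]+c["fx"]*q[0]/-q[2],c["cy"]-c["fy"]*q[1]/-q[2]])
def planepts(c,m,off,z):
    ys,xs=np.nonzero(m);return np.array([onplane(c,(x+off[0],y+off[1]),z)[:2] for x,y in zip(xs,ys)])
def big(m):
    n,l,s,_=cv2.connectedComponentsWithStats(m.astype(np.uint8));return l==1+np.argmax(s[1:,4])
def rect(c,m,off,z):
    p=planepts(c,m,off,z);r=cv2.minAreaRect(p.astype(np.float32));return np.round(p.mean(0),1),np.round(r[0],1),np.round(r[1],1),round(r[2],1)
E
python3 - <<'E'
import pickle
from h import *
d=pickle.load(open("im0.pkl","rb"));t=d["top"];s=d["scene"]
def crop(c,x0,y0,x1,y1): return c["img"][y0:y1,x0:x1].astype(int)
# key head top
for n,c,b in(("top",t,(340,235,385,270)),("scene",s,(283,240,305,257))):
    i=crop(c,*b);m=big((i.min(2)>(160 if n=="top" else 185))&(np.ptp(i,2)<30));print("head",n,m.sum(),rect(c,m,b[:2],116))
# stand top from top view
b=(330,225,385,275);i=crop(t,*b);m=(i[:,:,0]-i[:,:,2]>60)&(i[:,:,0]>170);m=big(m)
print("stand",rect(t,m,b[:2],54))
# housing top
b=(250,210,295,260);i=crop(t,*b);print(i[15,8:42].tolist()[::3])
g=i.mean(2);m=big((g>112)&(g<175)&(np.ptp(i,2)<22)&(i[:,:,0]<=i[:,:,1]+2))
print("housing",m.sum(),rect(t,m,b[:2],62))
hd=big((g<105)&(cv2.circle(np.zeros(g.shape,np.uint8),(23,24),9,1,-1)>0));print("hole",hd.sum(),rect(t,hd,b[:2],62))
b=(205,205,305,275);i=crop(t,*b)
cv2.imwrite("pics/m.png",(m*255).astype(np.uint8))
ys,xs=np.nonzero(m);print(xs.min()+250,xs.max()+250,ys.min()+210,ys.max()+210)
# hole in scene
b=(225,200,300,250);i=crop(s,*b);g=i.mean(2);
dk=big((g<112)&(cv2.circle(np.zeros(g.shape,np.uint8),(269-225,217-200),9,1,-1)>0));print("scene hole",dk.sum(),rect(s,dk,b[:2],62))
E
```

```text
head top 101 (array([ 446.2, -387.2]), array([ 446.4, -387.6]), array([21.6, 23. ]), 20.6)
head scene 65 (array([ 444.4, -391.9]), array([ 444.1, -392. ]), array([23.3, 23.1]), 21.4)
stand (array([ 447.5, -380.1]), array([ 446.1, -387.6]), array([69.8, 69.2]), 17.6)
[[156, 153, 144], [155, 152, 144], [153, 150, 142], [156, 153, 145], [155, 152, 144], [149, 147, 140], [154, 151, 143], [156, 154, 146], [155, 152, 144], [155, 151, 144], [74, 65, 55], [78, 66, 56]]
housing 39 (array([ 475.9, -210.3]), array([ 474.8, -210.5]), array([16.7, 32.7]), 82.1)
hole 117 (array([ 488.4, -185.8]), array([ 488.5, -185.4]), array([26.9, 28.1]), 33.0)
279 287 233 246
scene hole 2 (array([ 476.9, -188.5]), array([ 476.9, -188.5]), array([2.7, 0. ]), 151.4)
```

```bash
python3 - <<'E'
import pickle
from h import *
d=pickle.load(open("im0.pkl","rb"));t=d["top"];s=d["scene"]
b=(250,208,298,260);i=t["img"][b[1]:b[3],b[0]:b[2]].astype(int);g=i.mean(2)
m=(g>125)&(g<180)&(np.ptp(i,2)<22);m=big(cv2.morphologyEx(m.astype(np.uint8),cv2.MORPH_OPEN,np.ones((3,3),np.uint8)))
print("housing",m.sum(),rect(t,m,b[:2],62))
cs,_=cv2.findContours(m.astype(np.uint8),cv2.RETR_CCOMP,0)
for c in cs:
    (x,y),(w,h),a=cv2.fitEllipse(c) if len(c)>5 else ((0,0),(0,0),0);print(len(c),x+b[0],y+b[1],w,h,onplane(t,(x+b[0],y+b[1]),62).round(1))
# plate dark mask
b2=(205,205,305,275);i2=t["img"][b2[1]:b2[3],b2[0]:b2[2]].astype(int);
print("plate rows", i2[35,::6].tolist())
b=(255,205,290,240);i=s["img"][200:245,245:295].astype(int);g=i.mean(2);print(g[8:32:2,8:40:2].astype(int))
for P in([488,-187,62],[446.2,-387.6,116]): print(proj(s,P),proj(t,P))
o=s["img"];cv2.imwrite("pics/hc.png",np.hstack([cv2.resize(o[195:255,230:310,::-1],None,fx=5,fy=5),cv2.resize(m.astype(np.uint8)*255,(400,300),interpolation=0)[...,None].repeat(3,2)]))
E
```

```text
housing 611 (array([ 488.7, -189.4]), array([ 488.9, -188.8]), array([65.6, 65.5]), 12.2)[ WARN:0@0.051] global contours_new.cpp:654 findContours Chain code output is an experimental feature and might change in future!
Traceback (most recent call last):
cv2.error: OpenCV(4.12.0) /io/opencv/modules/imgproc/src/shapedescr.cpp:356: error: (-215:Assertion failed) n >= 0 && (depth == CV_32F || depth == CV_32S) in function 'fitEllipseNoDirect'
```

```bash
python3 - <<'E'
import pickle
from h import *
d=pickle.load(open("im0.pkl","rb"));t=d["top"];s=d["scene"]
# hole rim: non-housing pixels inside the housing outline, both views, at 62 mm
for n,c,b in(("top",t,(250,208,298,260)),("scene",s,(245,200,292,245))):
    i=c["img"][b[1]:b[3],b[0]:b[2]].astype(int);g=i.mean(2)
    lo=125 if n=="top" else 120
    m=(g>lo)&(g<180)&(np.ptp(i,2)<24);m=big(cv2.morphologyEx(m.astype(np.uint8),cv2.MORPH_OPEN,np.ones((3,3),np.uint8)))
    px=proj(c,[488.9,-188.8,62]);
    h=(~m)&(cv2.circle(np.zeros(g.shape,np.uint8),(int(round(px[0]))-b[0],int(round(px[1]))-b[1]),13,1,-1)>0)
    h=big(h);print(n,px,m.sum(),rect(c,m,b[:2],62),"hole",h.sum(),rect(c,h,b[:2],62))
    print(proj(c,[446.2,-387.6,116]))
    if n=="scene":print(g[6:34:2,2:46:3].astype(int))
# ring marker of screws / plate: dark plate corners; clamp y direction from stop centre
b=(205,205,305,275);i=t["img"][b[1]:b[3],b[0]:b[2]].astype(int);g=i.mean(2)
w=(g>185);w=w.astype(np.uint8);N,l,st,ce=cv2.connectedComponentsWithStats(w)
for k in range(1,N):
    if st[k,4]>4:print("white",st[k,4],onplane(t,ce[k]+b[:2],26 if st[k,4]>25 else 12).round(1))
E
```

```text
top [273.48072474 233.59307313] 611 (array([ 488.7, -189.4]), array([ 488.9, -188.8]), array([65.6, 65.5]), 12.2) hole 156 (array([ 488.8, -185.9]), array([ 489. , -185.8]), array([29.6, 33.8]), 63.0)
[362.86972571 250.05799568]
scene [268.45405072 216.86363088] 391 (array([ 478.3, -190.3]), array([ 476. , -188.7]), array([100.5,  80.5]), 61.4) hole 182 (array([ 494. , -184.3]), array([ 490., -187.]), array([125.7,  68. ]), 63.6)
[292.20482129 245.36713764]
[[228 203 142 113 107 107 109 110 107 112 115 116 108 108 118]
 [219 159  99  92 111 109 110 123 132 113 118 116 112 111 115]
 [126  93  91  95 111 116 137 167 171 142 120 116 113 111 116]
 [ 88  91  91  99 129 154 171 173 179 175 146 118 114 114 121]
 [ 87  90 101 129 168 173 163 154 161 173 174 148 116 113 114]
 [ 95 105 140 173 176 163 128 126 133 155 176 174 143 113 110]
 [107 122 135 171 174 155 109 123 127 134 177 181 168 119 105]
 [107 169 128 139 172 171 140 147 144 157 180 173 138 106  99]
 [ 93 162 120 114 141 171 176 169 172 180 165 131 111 100  97]
 [ 94 142 118 111 114 141 175 180 175 153 118 107 110 101  96]
 [ 91 144 118 114 110 114 145 169 139 114 108 109 107 107  96]
 [ 85 146 115 111 109 109 116 124 111 107 108 108 106 127 114]
 [ 77  98 106 110 112 114 111 109 108 105 108 109 111 190 162]
 [ 81  78  99 112 110 114 111 110 105 107 105 107 108 149 129]]
white 9 [ 536.1 -207.6   12. ]
white 53 [ 479.5 -141.3   26. ]
white 7 [499.8 -43.3  12. ]
white 18 [500.2 -68.3  12. ]
white 115 [464.1 -78.1  26. ]
white 12 [429.1 -84.4  12. ]
white 9 [416.9 -62.   12. ]
```

```bash
python3 - <<'E'
import pickle
from h import *
d=pickle.load(open("im0.pkl","rb"));s=d["scene"];t=d["top"]
def up(c,b,k=6):
    return cv2.resize(c["img"][b[1]:b[3],b[0]:b[2]],None,fx=k,fy=k,interpolation=cv2.INTER_CUBIC).astype(float).mean(2)
for n,c,b,th in(("scene",s,(252,200,292,245),142),("top",t,(250,208,298,260),112)):
    g=up(c,b);m=(g>th)&(g<190);m=big(cv2.erode(m.astype(np.uint8),np.ones((5,5))));m=cv2.dilate(m.astype(np.uint8),np.ones((5,5)))
    cs,h=cv2.findContours(m,cv2.RETR_CCOMP,cv2.CHAIN_APPROX_NONE)
    for q in cs:
        if len(q)>100:
            pw=np.array([onplane(c,((p[0]+.5)/6-.5+b[0],(p[1]+.5)/6-.5+b[1]),62)[:2] for p in q[:,0]],np.float32)
            print(n,len(q),"rect",np.round(cv2.minAreaRect(pw)[0],1),np.round(cv2.minAreaRect(pw)[1],1),round(cv2.minAreaRect(pw)[2],1),"circ",[np.round(v,1) for v in cv2.fitEllipse(pw)])
# channel/jaw line angle: white stop strip
b=(205,205,305,275);w=big(t["img"][b[1]:b[3],b[0]:b[2]].mean(2)>185);print("stop",rect(t,w,b[:2],26))
E
```

```text
scene 398 rect [ 489.1 -191.3] [69.4 69.6] 12.4 circ [array([ 488.6, -191.6]), array([76.2, 79.8]), np.float64(144.5)]
scene 163 rect [ 487.7 -190.7] [25.8 33.4] 64.1 circ [array([ 486.8, -191.1]), array([26.1, 34.7]), np.float64(56.1)]
top 765 rect [ 491.4 -185.1] [73.5 72.6] 12.4 circ [array([ 489.9, -188. ]), array([78.5, 81.9]), np.float64(65.1)]
top 241 rect [ 489.4 -186.1] [30.4 33.1] 44.5 circ [array([ 489.1, -185.5]), array([29.7, 33.1]), np.float64(70.6)]
stop (array([464.1, -78.1]), array([462.7, -78.6]), array([52.1, 14.2]), 12.4)
```

```bash
cat > go.py <<'E'
import sys,numpy as np
from scipy.spatial.transform import Rotation as R
from cell import bot
def go(x,y,z,yaw):
    o=bot.get_obs();T=o["tcp_rot"];c,s=np.cos(np.radians(yaw)),np.sin(np.radians(yaw))
    G=np.array([[c,s,0],[s,-c,0],[0,0,-1]])
    d=T.T@(np.array([x,y,z])-o["eef_pos"])/200;r=R.from_matrix(T.T@G).as_rotvec()/np.pi
    print("xyz",d.round(4),"a",r.round(4))
def st():
    o=bot.get_obs();T=o["tcp_rot"]
    print("t",round(o["clock"],2),"pos",o["eef_pos"].round(1),"yaw",np.degrees(np.arctan2(T[1,0],T[0,0])).round(1),"F",o["contact_force"].round(1),"M",o["wrist_torque"].round(2),"w",round(o["gripper_width"],1),"q",o["qpos"].round(2))
if __name__=="__main__":
    st();go(*map(float,sys.argv[1:5]))
E
python3 go.py 445.5 -389 335 21
```

```text
t 0.1 pos [ 120.4 -536.5  403.6] yaw 12.6 F [ 0.5 -0.6  0.3] M [-0.04 -0.01  0.02] w 93.7 q [-1.45  0.09  1.37  0.    1.68 -0.1 ]
xyz [ 1.7473 -0.3632  0.3443] a [-0.0006 -0.0001 -0.0464]
```

>>> {"fn": "arm_command", "kwargs": {
  "plan": [
    {"x":0.22,"y":-0.04},
    {"x":0.44,"y":-0.08},
    {"x":0.66,"y":-0.12},
    {"x":0.88,"y":-0.17},
    {"x":0.88,"y":-0.17}
  ],
  "grip": 110,
  "squeeze": 25
}}

```text
$.plan[0]: bad value
```

```bash
python3 go.py 445.5 -389 335 21
```

```text
t 0.1 pos [ 120.4 -536.5  403.6] yaw 12.6 F [ 0.5 -0.6  0.3] M [-0.04 -0.01  0.02] w 93.7 q [-1.45  0.09  1.37  0.    1.68 -0.1 ]
xyz [ 1.7473 -0.3632  0.3443] a [-0.0006 -0.0001 -0.0464]
```

>>> {"fn": "arm_command", "kwargs": {
  "plan": [
    {"x":0.22,"y":-0.04,"z":0,"ax":0,"ay":0,"az":0},
    {"x":0.44,"y":-0.08,"z":0,"ax":0,"ay":0,"az":0},
    {"x":0.66,"y":-0.13,"z":0,"ax":0,"ay":0,"az":0},
    {"x":0.88,"y":-0.18,"z":0,"ax":0,"ay":0,"az":0}
  ],
  "grip": 110,
  "squeeze": 25
}}

```text
clock: 0.5
eef_pos: [285.5, -462.1, 404.1]
tcp_rot: [[0.976, 0.218, -0.0], [0.218, -0.976, 0.001], [-0.0, -0.001, -1.0]]
contact_force: [-0.4, -0.1, 0.7]
gripper_width: 65.1
grip_force: 0.0
```

```bash
python3 go.py 445.5 -389 335 21
```

```text
t 0.5 pos [ 285.5 -462.1  404.1] yaw 12.6 F [-0.4 -0.1  0.7] M [-0.02 -0.06 -0.04] w 65.1 q [-1.12  0.07  1.39  0.    1.68  0.23]
xyz [ 0.8603 -0.1816  0.3453] a [-0.0003  0.     -0.0466]
```

>>> {"fn": "arm_command", "kwargs": {
  "plan": [
    {"x":0.22,"y":-0.04,"z":0,"ax":0,"ay":0,"az":-0.02},
    {"x":0.44,"y":-0.09,"z":0.1,"ax":0,"ay":0,"az":-0.046},
    {"x":0.66,"y":-0.14,"z":0.2,"ax":0,"ay":0,"az":-0.046},
    {"x":0.86,"y":-0.18,"z":0.3,"ax":0,"ay":0,"az":-0.046},
    {"x":0.86,"y":-0.18,"z":0.34,"ax":0,"ay":0,"az":-0.046},
    {"x":0.86,"y":-0.18,"z":0.34,"ax":0,"ay":0,"az":-0.046}
  ],
  "grip": 110
}}

```text
clock: 1.1
eef_pos: [444.5, -389.3, 334.0]
tcp_rot: [[0.933, 0.359, -0.004], [0.359, -0.933, 0.003], [-0.003, -0.005, -1.0]]
contact_force: [-0.3, 0.2, -0.4]
gripper_width: 53.5
grip_force: 0.0
```

```bash
python3 go.py 445.5 -389 278 21;  python3 - <<'E'
from cell import bot
import cv2,numpy as np,pickle
from h import *
d={n:bot.get_image(n) for n in("scene","top")}
pickle.dump(d,open("im1.pkl","wb"))
s=d["scene"]["img"][190:310,220:380,::-1];t=d["top"]["img"][190:310,280:440,::-1]
cv2.imwrite("pics/c1.png",np.hstack([cv2.resize(s,(400,300),interpolation=2),cv2.resize(t,(400,300),interpolation=2)]))
E
```

```text
t 1.1 pos [ 444.5 -389.3  334. ] yaw 21.0 F [-0.3  0.2 -0.4] M [ 0.04  0.02 -0.02] w 53.5 q [-0.82  0.2   1.38 -0.    1.56  0.39]
xyz [0.006  0.0014 0.2798] a [-0.0015  0.0009  0.0003]
```

View pics/c1.png

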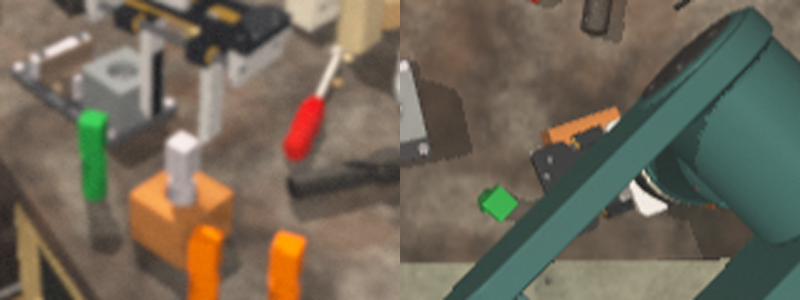

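The scene crop shows the open fingers straddling above the steel head, with tips near (280,237) and (304,246) and the head top near (293,246). The top view is hidden by the arm. Before descending I'll check alignment numerically.

```bash
python3 - <<'E'
from h import *
import pickle
s=pickle.load(open("im1.pkl","rb"))["scene"]
yd=np.array([.359,-.933,0]);c=np.array([444.5,-389.3,135])
for k in(-1,1):
    for o in(27,39): print(k,o,proj(s,c+k*o*yd))
print(proj(s,c),proj(s,[444.5,-389.3,116]),proj(s,[446.2,-387.6,116]))
i=s["img"][230:262,270:312].astype(int).mean(2);print(i[::2,::2].astype(int))
E
```

```text
-1 27 [282.92517265 234.74087166]
-1 39 [278.92552876 232.73301352]
1 27 [301.55899973 244.0952248 ]
1 39 [305.84698651 246.24783374]
[292.10943905 239.35145814] [291.93878604 245.99021386] [292.20482129 245.36713764]
[[107 108 110 154 171 105  36  80 182 195 128 115 114 111 115 162 182 167
  150 146 132]
 [104 106 108 154 173 106  43  71 145 150 112 121 123 117 118 161 180 163
  151 146 132]
 [105 105 106 130 159 107  38  66  91  83  94 122 120 112 116 163 179 164
  151 139 125]
 [104 104 107 110 131  98  64  69  73  71  89 111 106 108 119 169 178 157
  150 135 121]
 [104 104 102 100  96  82  68  70  71  84  89  96  97 100 115 167 179 161
  153 132 112]
 [101  99  88  82  73  67  66  70  77  90  95  98  98  95 117 165 175 157
  150 126 100]
 [ 91  81  73  71  69  67  63  64  71  93 130 172 143 109 124 175 176 152
  145 118  99]
 [ 76  70  73  71  73  71  68  66  80 146 215 234 225 191 150 175 181 144
  116 100  90]
 [ 66  66  70  67  67  69  70  73 132 223 239 240 238 235 206 173 156 117
   95  89  84]
 [ 61  67  64  62  68  69  67  72 142 209 231 239 237 225 176 140 111  97
   90  82  83]
 [ 65  62  64  59  64  64  65  79 139 167 183 211 210 162 137 118  98  96
   88  84  86]
 [ 63  61  61  61  63  71  79  92 138 163 162 168 159 137 135 107  86  87
   87  84  90]
 [ 66  67  62  67  77  91  93  91 137 163 161 162 151 140 135 110  90  91
   94  93  94]
 [ 77  73  80  90  96  94  90  94 140 164 164 166 155 140 137 113  98 102
  102  96 101]
 [101 103  95  96 101  95  99 120 154 165 163 163 154 139 144 128 107 111
  112 112 109]
 [105 105 101  98 101 109 137 151 165 179 162 161 155 148 163 154 136 124
  118 120 119]]
```

>>> {"fn": "arm_command", "kwargs": {
  "plan": [
    {"x":0.006,"y":0.001,"z":0.1,"ax":0,"ay":0,"az":0},
    {"x":0.006,"y":0.001,"z":0.2,"ax":0,"ay":0,"az":0},
    {"x":0.006,"y":0.001,"z":0.27,"ax":0,"ay":0,"az":0},
    {"x":0.006,"y":0.001,"z":0.27,"ax":0,"ay":0,"az":0}
  ],
  "grip": 110
}}

```text
clock: 1.6
eef_pos: [444.1, -390.4, 281.0]
tcp_rot: [[0.935, 0.355, -0.002], [0.355, -0.935, 0.002], [-0.002, -0.003, -1.0]]
contact_force: [-0.0, 0.2, -0.0]
gripper_width: 53.0
grip_force: 0.0
```

>>> {"fn": "arm_command", "kwargs": {
  "plan": [
    {"x":0,"y":0,"z":0,"ax":0,"ay":0,"az":0},
    {"x":0,"y":0,"z":0,"ax":0,"ay":0,"az":0},
    {"x":0,"y":0,"z":0,"ax":0,"ay":0,"az":0},
    {"x":0,"y":0,"z":0,"ax":0,"ay":0,"az":0},
    {"x":0,"y":0,"z":0,"ax":0,"ay":0,"az":0}
  ],
  "grip": 255,
  "squeeze": 10
}}

```text
clock: 2.1
eef_pos: [445.6, -390.0, 283.5]
tcp_rot: [[0.934, 0.357, 0.001], [0.357, -0.934, -0.001], [0.0, 0.001, -1.0]]
contact_force: [-0.0, 1.8, 1.5]
gripper_width: 23.8
grip_force: 10.0
```

```bash
python3 go.py 445.5 -389 280 111
```

```text
t 2.1 pos [ 445.6 -390.   283.5] yaw 20.9 F [-0.   1.8  1.5] M [ 0.07  0.06 -0.04] w 23.8 q [-0.81  0.23  1.45  0.    1.46  0.39]
xyz [ 0.0014 -0.0046  0.0177] a [ 4.000e-04  2.000e-04 -5.003e-01]
```

>>> {"fn": "arm_command", "kwargs": {
  "plan": [
    {"x":0,"y":0,"z":0.015,"ax":0,"ay":0,"az":0},
    {"x":0,"y":0,"z":0.015,"ax":0,"ay":0,"az":0},
    {"x":0,"y":0,"z":0.015,"ax":0,"ay":0,"az":0},
    {"x":0,"y":0,"z":0.015,"ax":0,"ay":0,"az":-0.04},
    {"x":0,"y":0,"z":0.015,"ax":0,"ay":0,"az":-0.08},
    {"x":0,"y":0,"z":0.015,"ax":0,"ay":0,"az":-0.12},
    {"x":0,"y":0,"z":0.015,"ax":0,"ay":0,"az":-0.16},
    {"x":0,"y":0,"z":0.015,"ax":0,"ay":0,"az":-0.2}
  ],
  "grip": 110
}}

```text
clock: 2.9
eef_pos: [445.4, -390.0, 279.5]
tcp_rot: [[0.541, 0.841, -0.0], [0.841, -0.541, 0.0], [-0.0, -0.0, -1.0]]
contact_force: [0.3, 0.4, 0.3]
gripper_width: 53.7
grip_force: 0.0
```

>>> {"fn": "arm_command", "kwargs": {
  "plan": [
    {"x":0,"y":0,"z":0,"ax":0,"ay":0,"az":-0.04},
    {"x":0,"y":0,"z":0,"ax":0,"ay":0,"az":-0.08},
    {"x":0,"y":0,"z":0,"ax":0,"ay":0,"az":-0.12},
    {"x":0,"y":0,"z":0,"ax":0,"ay":0,"az":-0.16},
    {"x":0,"y":0,"z":0,"ax":0,"ay":0,"az":-0.2},
    {"x":0,"y":0,"z":0,"ax":0,"ay":0,"az":-0.24},
    {"x":0,"y":0,"z":0,"ax":0,"ay":0,"az":-0.28},
    {"x":0,"y":0,"z":0,"ax":0,"ay":0,"az":-0.3}
  ]
}}

```text
clock: 3.7
eef_pos: [445.4, -389.9, 279.5]
tcp_rot: [[-0.361, 0.933, -0.0], [0.933, 0.361, 0.0], [0.0, -0.0, -1.0]]
contact_force: [-0.2, 0.3, 0.2]
gripper_width: 53.4
grip_force: 0.0
```

>>> {"fn": "arm_command", "kwargs": {
  "plan": [
    {"x":0,"y":0,"z":0,"ax":0,"ay":0,"az":0},
    {"x":0,"y":0,"z":0,"ax":0,"ay":0,"az":0},
    {"x":0,"y":0,"z":0,"ax":0,"ay":0,"az":0},
    {"x":0,"y":0,"z":0,"ax":0,"ay":0,"az":0},
    {"x":0,"y":0,"z":0,"ax":0,"ay":0,"az":0},
    {"x":0,"y":0,"z":0,"ax":0,"ay":0,"az":0}
  ],
  "grip": 255,
  "squeeze": 25
}}

```text
clock: 4.3
eef_pos: [445.8, -389.8, 279.7]
tcp_rot: [[-0.357, 0.934, 0.001], [0.934, 0.357, 0.0], [-0.0, 0.001, -1.0]]
contact_force: [2.2, 0.3, -0.9]
gripper_width: 23.9
grip_force: 25.0
```

```bash
python3 go.py 489 -190 345 102.4
```

```text
t 4.3 pos [ 445.8 -389.8  279.7] yaw 110.9 F [ 2.2  0.3 -0.9] M [ 0.15 -0.63  0.  ] w 23.9 q [-0.81  0.24  1.45  0.    1.45 -1.18]
xyz [ 0.8557  0.5591 -0.326 ] a [0.0004 0.     0.0474]
```

>>> {"fn": "arm_command", "kwargs": {
  "plan": [
    {"x":0,"y":0,"z":-0.12,"ax":0,"ay":0,"az":0},
    {"x":0,"y":0,"z":-0.26,"ax":0,"ay":0,"az":0},
    {"x":0,"y":0,"z":-0.42,"ax":0,"ay":0,"az":0},
    {"x":0.2,"y":0.13,"z":-0.43,"ax":0,"ay":0,"az":0},
    {"x":0.4,"y":0.26,"z":-0.43,"ax":0,"ay":0,"az":0},
    {"x":0.6,"y":0.39,"z":-0.43,"ax":0,"ay":0,"az":0},
    {"x":0.8,"y":0.52,"z":-0.43,"ax":0,"ay":0,"az":0},
    {"x":0.856,"y":0.559,"z":-0.43,"ax":0,"ay":0,"az":0}
  ]
}}

```text
clock: 5.1
eef_pos: [488.7, -186.3, 365.1]
tcp_rot: [[-0.361, 0.933, -0.002], [0.933, 0.361, 0.002], [0.002, -0.001, -1.0]]
contact_force: [-0.0, -0.8, -2.1]
gripper_width: 23.9
grip_force: 25.0
```

>>> {"fn": "arm_command", "kwargs": {
  "plan": [
    {"x":0,"y":0,"z":0.03,"ax":0,"ay":0,"az":0},
    {"x":0,"y":0,"z":0.06,"ax":0,"ay":0,"az":0},
    {"x":0,"y":0,"z":0.06,"ax":0,"ay":0,"az":0}
  ]
}}

```text
clock: 5.4
eef_pos: [488.1, -191.4, 351.6]
tcp_rot: [[-0.355, 0.935, -0.004], [0.935, 0.355, 0.001], [0.002, -0.003, -1.0]]
contact_force: [-0.8, -0.8, -1.7]
gripper_width: 23.8
grip_force: 25.0
```

```bash
python3 go.py 489 -190 325 110.9;  python3 - <<'E'
from cell import bot
import cv2,numpy as np,pickle
from h import *
d={n:bot.get_image(n) for n in("scene","top")}
pickle.dump(d,open("im2.pkl","wb"))
s=d["scene"]["img"][140:260,190:350,::-1];t=d["top"]["img"][170:290,200:360,::-1]
cv2.imwrite("pics/c2.png",np.hstack([cv2.resize(s,(400,300),interpolation=2),cv2.resize(t,(400,300),interpolation=2)]))
E
```

```text
t 5.4 pos [ 488.1 -191.4  351.6] yaw 110.8 F [-0.8 -0.8 -1.7] M [-0.04 -0.16  0.03] w 23.8 q [-0.48  0.05  1.52 -0.    1.58 -0.84]
xyz [0.0049 0.0072 0.1332] a [-0.001  -0.0006 -0.0005]
```

View pics/c2.png

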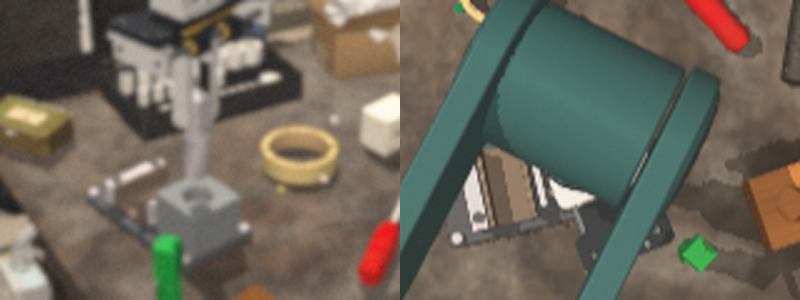

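>>> {"fn": "arm_command", "kwargs": {
  "plan": [
    {"x":0.005,"y":0.007,"z":0.05,"ax":0,"ay":0,"az":0},
    {"x":0.005,"y":0.007,"z":0.1,"ax":0,"ay":0,"az":0},
    {"x":0.005,"y":0.007,"z":0.12,"ax":0,"ay":0,"az":0},
    {"x":0.005,"y":0.007,"z":0.12,"ax":0,"ay":0,"az":0},
    {"x":0.005,"y":0.007,"z":0.12,"ax":0,"ay":0,"az":0}
  ]
}}

```text
clock: 6.0
eef_pos: [489.7, -188.7, 329.5]
tcp_rot: [[-0.357, 0.934, -0.0], [0.934, 0.357, 0.0], [0.0, -0.0, -1.0]]
contact_force: [0.1, 0.0, -1.9]
gripper_width: 23.9
grip_force: 25.0
```

```bash
python3 go.py 489 -190 312 110.9
```

```text
t 6.0 pos [ 489.7 -188.7  329.5] yaw 110.9 F [ 0.1  0.  -1.9] M [-0.03 -0.13  0.04] w 23.9 q [-0.48  0.06  1.55 -0.    1.53 -0.84]
xyz [-0.005  -0.0054  0.0875] a [-0.0001 -0.      0.0002]
```

>>> {"fn": "arm_command", "kwargs": {
  "plan": [
    {"x":-0.005,"y":-0.005,"z":0.02,"ax":0,"ay":0,"az":0},
    {"x":-0.005,"y":-0.005,"z":0.035,"ax":0,"ay":0,"az":0},
    {"x":-0.005,"y":-0.005,"z":0.045,"ax":0,"ay":0,"az":0},
    {"x":-0.005,"y":-0.005,"z":0.055,"ax":0,"ay":0,"az":0},
    {"x":-0.005,"y":-0.005,"z":0.055,"ax":0,"ay":0,"az":0}
  ]
}}

```text
clock: 6.5
eef_pos: [489.0, -189.8, 318.3]
tcp_rot: [[-0.357, 0.934, -0.0], [0.934, 0.357, 0.0], [0.001, -0.0, -1.0]]
contact_force: [0.1, 0.7, -3.1]
gripper_width: 24.2
grip_force: 25.0
```

```bash
python3 go.py 489 -190 312 110.9
```

```text
t 6.5 pos [ 489.  -189.8  318.3] yaw 110.9 F [ 0.1  0.7 -3.1] M [ 0.02 -0.09  0.01] w 24.2 q [-0.48  0.06  1.57  0.    1.51 -0.84]
xyz [-0.0008 -0.0004  0.0316] a [-0.0001 -0.0002  0.0002]
```

>>> {"fn": "arm_command", "kwargs": {
  "plan": [
    {"x":0,"y":0,"z":0.01,"ax":0,"ay":0,"az":0},
    {"x":0,"y":0,"z":0.02,"ax":0,"ay":0,"az":0},
    {"x":0,"y":0,"z":0.03,"ax":0,"ay":0,"az":0},
    {"x":0,"y":0,"z":0.03,"ax":0,"ay":0,"az":0}
  ]
}}

```text
clock: 6.9
eef_pos: [489.0, -189.9, 312.3]
tcp_rot: [[-0.357, 0.934, -0.0], [0.934, 0.357, 0.0], [0.0, -0.0, -1.0]]
contact_force: [0.9, 0.5, -3.1]
gripper_width: 23.9
grip_force: 25.0
```

```bash
python3 go.py 489 -190 306 110.9
```

```text
t 6.9 pos [ 489.  -189.9  312.3] yaw 110.9 F [ 0.9  0.5 -3.1] M [ 0.21 -0.2   0.02] w 23.9 q [-0.48  0.07  1.58  0.    1.5  -0.84]
xyz [-0.0005 -0.0004  0.0313] a [-0.0001 -0.0001  0.0002]
```

>>> {"fn": "arm_command", "kwargs": {
  "plan": [
    {"x":0,"y":0,"z":0.008,"ax":0,"ay":0,"az":0},
    {"x":0,"y":0,"z":0.016,"ax":0,"ay":0,"az":0},
    {"x":0,"y":0,"z":0.024,"ax":0,"ay":0,"az":0},
    {"x":0,"y":0,"z":0.024,"ax":0,"ay":0,"az":0}
  ]
}}

```text
clock: 7.3
eef_pos: [489.1, -189.9, 307.6]
tcp_rot: [[-0.357, 0.934, -0.0], [0.934, 0.357, 0.0], [0.0, 0.0, -1.0]]
contact_force: [0.4, 1.8, -2.3]
gripper_width: 23.7
grip_force: 25.0
```

```bash
python3 go.py 489 -190 306 110.9
```

```text
t 7.3 pos [ 489.1 -189.9  307.6] yaw 110.9 F [ 0.4  1.8 -2.3] M [ 0.25 -0.31 -0.01] w 23.7 q [-0.48  0.07  1.58  0.    1.49 -0.84]
xyz [-0.0004 -0.0006  0.008 ] a [ 0.     -0.0001  0.0002]
```

>>> {"fn": "arm_command", "kwargs": {
  "plan": [
    {"x":0,"y":0,"z":0.005,"ax":0,"ay":0,"az":0},
    {"x":0,"y":0,"z":0.01,"ax":0,"ay":0,"az":0},
    {"x":0,"y":0,"z":0.01,"ax":0,"ay":0,"az":0}
  ]
}}

```text
clock: 7.6
eef_pos: [489.1, -189.9, 305.8]
tcp_rot: [[-0.357, 0.934, 0.0], [0.934, 0.357, 0.0], [0.0, 0.0, -1.0]]
contact_force: [1.0, 1.0, -2.8]
gripper_width: 23.6
grip_force: 25.0
```

>>> {"fn": "arm_command", "kwargs": {
  "plan": [
    {"x":0,"y":0,"z":0.005,"ax":0,"ay":0,"az":0},
    {"x":0,"y":0,"z":0.005,"ax":0,"ay":0,"az":0}
  ]
}}

```text
clock: 7.8
eef_pos: [489.1, -189.9, 304.8]
tcp_rot: [[-0.357, 0.934, 0.0], [0.934, 0.357, 0.0], [0.0, 0.0, -1.0]]
contact_force: [1.3, 2.0, -2.2]
gripper_width: 23.4
grip_force: 25.0
```

>>> {"fn": "arm_command", "kwargs": {
  "plan": [
    {"x":0,"y":0,"z":0.005,"ax":0,"ay":0,"az":0},
    {"x":0,"y":0,"z":0.005,"ax":0,"ay":0,"az":0}
  ]
}}

```text
clock: 8.0
eef_pos: [489.1, -189.9, 303.8]
tcp_rot: [[-0.357, 0.934, 0.0], [0.934, 0.357, 0.0], [0.0, 0.0, -1.0]]
contact_force: [1.6, 1.6, -1.4]
gripper_width: 23.6
grip_force: 25.0
```

```bash
python3 go.py 489 -190 306 110.9
```

```text
t 8.0 pos [ 489.1 -189.9  303.8] yaw 110.9 F [ 1.6  1.6 -1.4] M [ 0.39 -0.32  0.05] w 23.6 q [-0.48  0.07  1.59  0.    1.48 -0.84]
xyz [-0.0002 -0.0006 -0.011 ] a [ 0.0001 -0.      0.0002]
```

>>> {"fn": "arm_command", "kwargs": {
  "plan": [
    {"x":0.003,"y":0.006,"z":0,"ax":0,"ay":0,"az":0},
    {"x":0.003,"y":0.006,"z":0,"ax":0,"ay":0,"az":0}
  ]
}}

```text
clock: 8.2
eef_pos: [489.9, -189.2, 303.7]
tcp_rot: [[-0.357, 0.934, -0.001], [0.934, 0.357, -0.001], [-0.001, -0.001, -1.0]]
contact_force: [-1.1, 0.9, -2.1]
gripper_width: 24.0
grip_force: 25.0
```

>>> {"fn": "arm_command", "kwargs": {
  "plan": [
    {"x":0,"y":0,"z":0.005,"ax":0,"ay":0,"az":0},
    {"x":0,"y":0,"z":0.005,"ax":0,"ay":0,"az":0}
  ]
}}

```text
clock: 8.4
eef_pos: [489.9, -189.2, 303.3]
tcp_rot: [[-0.357, 0.934, -0.0], [0.934, 0.357, -0.001], [-0.001, -0.0, -1.0]]
contact_force: [-1.1, -0.1, 0.8]
gripper_width: 23.6
grip_force: 25.0
```

```bash
python3 go.py 490 -189 302 110.9
```

```text
t 8.4 pos [ 489.9 -189.2  303.3] yaw 110.9 F [-1.1 -0.1  0.8] M [-0.09  0.14 -0.  ] w 23.6 q [-0.48  0.07  1.59 -0.    1.48 -0.84]
xyz [0.001  0.0008 0.0064] a [-0.0001  0.0003  0.0001]
```

>>> {"fn": "arm_command", "kwargs": {
  "plan": [
    {"x":0,"y":0,"z":0.005,"ax":0,"ay":0,"az":0.02},
    {"x":0,"y":0,"z":0.005,"ax":0,"ay":0,"az":0.04},
    {"x":0,"y":0,"z":0.005,"ax":0,"ay":0,"az":0.06}
  ]
}}

```text
clock: 8.7
eef_pos: [490.5, -189.3, 303.1]
tcp_rot: [[-0.173, 0.985, 0.004], [0.985, 0.173, -0.002], [-0.002, 0.003, -1.0]]
contact_force: [1.7, 0.3, 0.7]
gripper_width: 23.8
grip_force: 25.0
```

```bash
python3 go.py 490 -189 302 90
```

```text
t 8.7 pos [ 490.5 -189.3  303.1] yaw 100.0 F [1.7 0.3 0.7] M [-0.08 -0.44  0.01] w 23.8 q [-0.48  0.07  1.59  0.    1.48 -0.65]
xyz [ 0.0019 -0.0024  0.0055] a [0.0011 0.0007 0.0554]
```

>>> {"fn": "arm_command", "kwargs": {
  "plan": [
    {"x":0,"y":0,"z":0,"ax":0,"ay":0,"az":0.02},
    {"x":0,"y":0,"z":0,"ax":0,"ay":0,"az":0.04},
    {"x":0,"y":0,"z":0,"ax":0,"ay":0,"az":0.06}
  ]
}}

```text
clock: 9.0
eef_pos: [490.6, -189.3, 303.1]
tcp_rot: [[0.014, 1.0, 0.004], [1.0, -0.014, -0.002], [-0.002, 0.004, -1.0]]
contact_force: [0.8, 0.5, 0.4]
gripper_width: 24.3
grip_force: 25.0
```

```bash
python3 go.py 490 -189 302 90
```

```text
t 9.0 pos [ 490.6 -189.3  303.1] yaw 89.2 F [0.8 0.5 0.4] M [-0.16 -0.42  0.01] w 24.3 q [-0.48  0.07  1.59 -0.    1.48 -0.46]
xyz [ 0.0015 -0.0028  0.0052] a [ 0.0012  0.0006 -0.0045]
```

>>> {"fn": "arm_command", "kwargs": {
  "plan": [
    {"x":0,"y":0,"z":0.006,"ax":0,"ay":0,"az":0.02},
    {"x":0,"y":0,"z":0.006,"ax":0,"ay":0,"az":0.04},
    {"x":0,"y":0,"z":0.006,"ax":0,"ay":0,"az":0.06}
  ]
}}

```text
clock: 9.3
eef_pos: [490.7, -189.0, 302.2]
tcp_rot: [[0.201, 0.98, 0.004], [0.98, -0.201, -0.001], [-0.0, 0.004, -1.0]]
contact_force: [1.3, 0.8, -1.0]
gripper_width: 24.0
grip_force: 25.0
```

```bash
python3 go.py 490 -189 302 90
```

```text
t 9.3 pos [ 490.7 -189.   302.2] yaw 78.4 F [ 1.3  0.8 -1. ] M [ 0.18 -0.38 -0.06] w 24.0 q [-0.48  0.08  1.59  0.    1.47 -0.27]
xyz [-0.0005 -0.0035  0.0009] a [ 0.0014  0.0002 -0.0645]
```

>>> {"fn": "arm_command", "kwargs": {
  "plan": [
    {"x":0,"y":0,"z":0.003,"ax":0,"ay":0,"az":0.02},
    {"x":0,"y":0,"z":0.003,"ax":0,"ay":0,"az":0.04},
    {"x":0,"y":0,"z":0.003,"ax":0,"ay":0,"az":0.06}
  ]
}}

```text
clock: 9.6
eef_pos: [490.7, -188.6, 301.0]
tcp_rot: [[0.381, 0.925, 0.004], [0.925, -0.381, 0.001], [0.002, 0.003, -1.0]]
contact_force: [3.0, 1.8, -1.6]
gripper_width: 23.5
grip_force: 25.0
```

```bash
python3 go.py 490 -189 302 90
```

```text
t 9.6 pos [ 490.7 -188.6  301. ] yaw 67.6 F [ 3.   1.8 -1.6] M [ 0.44 -0.8   0.01] w 23.5 q [-0.48  0.08  1.59  0.    1.47 -0.08]
xyz [-0.0029 -0.0025 -0.0052] a [ 0.0012 -0.0004 -0.1244]
```

>>> {"fn": "arm_command", "kwargs": {
  "plan": [
    {"x":0.004,"y":0.004,"z":0.005,"ax":0,"ay":0,"az":0},
    {"x":0.004,"y":0.004,"z":0.01,"ax":0,"ay":0,"az":0},
    {"x":0.004,"y":0.004,"z":0.01,"ax":0,"ay":0,"az":0}
  ]
}}

```text
clock: 9.9
eef_pos: [491.4, -188.3, 298.0]
tcp_rot: [[0.378, 0.926, 0.001], [0.926, -0.378, 0.001], [0.001, 0.001, -1.0]]
contact_force: [2.3, 1.9, -2.8]
gripper_width: 23.8
grip_force: 25.0
```

```bash
python3 go.py 490 -189 302 90
```

```text
t 9.9 pos [ 491.4 -188.3  298. ] yaw 67.8 F [ 2.3  1.9 -2.8] M [ 0.39 -0.8   0.03] w 23.8 q [-0.47  0.08  1.59  0.    1.47 -0.09]
xyz [-0.0056 -0.0051 -0.0199] a [ 0.0004 -0.0002 -0.1234]
```

>>> {"fn": "arm_command", "kwargs": {
  "plan": [
    {"x":0.004,"y":0.003,"z":0.01,"ax":0,"ay":0,"az":0},
    {"x":0.004,"y":0.003,"z":0.02,"ax":0,"ay":0,"az":0},
    {"x":0.004,"y":0.003,"z":0.03,"ax":0,"ay":0,"az":0},
    {"x":0.004,"y":0.003,"z":0.03,"ax":0,"ay":0,"az":0}
  ]
}}

```text
clock: 10.3
eef_pos: [491.9, -188.1, 291.5]
tcp_rot: [[0.379, 0.925, -0.0], [0.925, -0.379, 0.0], [-0.0, -0.0, -1.0]]
contact_force: [2.5, 1.7, -3.3]
gripper_width: 23.9
grip_force: 25.0
```

```bash
python3 go.py 490 -189 289 90
```

```text
t 10.3 pos [ 491.9 -188.1  291.5] yaw 67.7 F [ 2.5  1.7 -3.3] M [ 0.17 -0.68 -0.01] w 23.9 q [-0.47  0.09  1.6  -0.    1.46 -0.08]
xyz [-0.0078 -0.0069  0.0126] a [-1.000e-04 -0.000e+00 -1.237e-01]
```

>>> {"fn": "arm_command", "kwargs": {
  "plan": [
    {"x":0.003,"y":0.003,"z":0.005,"ax":0,"ay":0,"az":0},
    {"x":0.003,"y":0.003,"z":0.01,"ax":0,"ay":0,"az":0},
    {"x":0.003,"y":0.003,"z":0.01,"ax":0,"ay":0,"az":0}
  ]
}}

```text
clock: 10.6
eef_pos: [492.4, -187.8, 289.6]
tcp_rot: [[0.379, 0.925, -0.001], [0.925, -0.379, -0.0], [-0.001, -0.001, -1.0]]
contact_force: [0.4, 0.5, -2.4]
gripper_width: 24.0
grip_force: 25.0
```

>>> {"fn": "arm_command", "kwargs": {
  "plan": [
    {"x":0,"y":0,"z":0.005,"ax":0,"ay":0,"az":0},
    {"x":0,"y":0,"z":0.008,"ax":0,"ay":0,"az":0}
  ]
}}

```text
clock: 10.8
eef_pos: [492.4, -187.8, 288.1]
tcp_rot: [[0.379, 0.925, -0.001], [0.925, -0.379, -0.0], [-0.001, -0.001, -1.0]]
contact_force: [0.3, -1.0, -2.1]
gripper_width: 23.8
grip_force: 25.0
```

```bash
python3 go.py 490 -189 289 90
```

```text
t 10.8 pos [ 492.4 -187.8  288.1] yaw 67.7 F [ 0.3 -1.  -2.1] M [-0.09 -0.01 -0.01] w 23.8 q [-0.47  0.09  1.6  -0.    1.45 -0.08]
xyz [-0.01   -0.0089 -0.0043] a [-0.0003  0.0002 -0.1238]
```

>>> {"fn": "arm_command", "kwargs": {
  "plan": [
    {"x":0,"y":0,"z":0,"ax":0,"ay":0,"az":0.04},
    {"x":0,"y":0,"z":0,"ax":0,"ay":0,"az":0.08},
    {"x":0,"y":0,"z":0,"ax":0,"ay":0,"az":0.12},
    {"x":0,"y":0,"z":0,"ax":0,"ay":0,"az":0.16},
    {"x":0,"y":0,"z":0,"ax":0,"ay":0,"az":0.2}
  ]
}}

```text
clock: 11.3
eef_pos: [492.6, -187.9, 288.1]
tcp_rot: [[0.853, 0.522, -0.0], [0.522, -0.853, -0.001], [-0.001, 0.001, -1.0]]
contact_force: [0.8, -1.6, -3.2]
gripper_width: 23.8
grip_force: 25.0
```

```bash
python3 go.py 492 -188 288 -22.3
```

```text
t 11.3 pos [ 492.6 -187.9  288.1] yaw 31.5 F [ 0.8 -1.6 -3.2] M [-0.26 -0.23  0.21] w 23.8 q [-0.47  0.09  1.6  -0.    1.45  0.55]
xyz [-0.0028 -0.0014  0.0005] a [4.000e-04 1.000e-04 2.987e-01]
```

>>> {"fn": "arm_command", "kwargs": {
  "plan": [
    {"x":0,"y":0,"z":0,"ax":0,"ay":0,"az":0.04},
    {"x":0,"y":0,"z":0,"ax":0,"ay":0,"az":0.08},
    {"x":0,"y":0,"z":0,"ax":0,"ay":0,"az":0.12},
    {"x":0,"y":0,"z":0,"ax":0,"ay":0,"az":0.16},
    {"x":0,"y":0,"z":0,"ax":0,"ay":0,"az":0.2},
    {"x":0,"y":0,"z":0,"ax":0,"ay":0,"az":0.24},
    {"x":0,"y":0,"z":0,"ax":0,"ay":0,"az":0.28},
    {"x":0,"y":0,"z":0,"ax":0,"ay":0,"az":0.3}
  ]
}}

```text
clock: 12.1
eef_pos: [492.6, -188.4, 288.1]
tcp_rot: [[0.924, -0.382, -0.0], [-0.382, -0.924, -0.003], [0.001, 0.002, -1.0]]
contact_force: [1.2, -2.7, -5.2]
gripper_width: 23.9
grip_force: 25.0
```

```bash
python3 go.py 492 -188 288 67.7
```

```text
t 12.1 pos [ 492.6 -188.4  288.1] yaw -22.5 F [ 1.2 -2.7 -5.2] M [-0.48 -0.24  0.21] w 23.9 q [-0.47  0.09  1.6  -0.    1.45  1.49]
xyz [-0.0035 -0.0005  0.0006] a [ 8.000e-04  4.000e-04 -5.009e-01]
```

>>> {"fn": "arm_command", "kwargs": {
  "plan": [
    {"x":0,"y":0,"z":0,"ax":0,"ay":0,"az":0},
    {"x":0,"y":0,"z":0,"ax":0,"ay":0,"az":0},
    {"x":0,"y":0,"z":0,"ax":0,"ay":0,"az":0},
    {"x":0,"y":0,"z":0,"ax":0,"ay":0,"az":-0.04},
    {"x":0,"y":0,"z":0,"ax":0,"ay":0,"az":-0.08},
    {"x":0,"y":0,"z":0,"ax":0,"ay":0,"az":-0.12},
    {"x":0,"y":0,"z":0,"ax":0,"ay":0,"az":-0.16},
    {"x":0,"y":0,"z":0,"ax":0,"ay":0,"az":-0.2}
  ],
  "grip": 110
}}

```text
clock: 12.9
eef_pos: [492.7, -187.7, 288.8]
tcp_rot: [[0.97, 0.243, 0.0], [0.243, -0.97, -0.0], [0.0, 0.0, -1.0]]
contact_force: [-0.2, -0.2, -0.3]
gripper_width: 53.8
grip_force: 0.0
```

>>> {"fn": "arm_command", "kwargs": {
  "plan": [
    {"x":0,"y":0,"z":0,"ax":0,"ay":0,"az":-0.04},
    {"x":0,"y":0,"z":0,"ax":0,"ay":0,"az":-0.08},
    {"x":0,"y":0,"z":0,"ax":0,"ay":0,"az":-0.12},
    {"x":0,"y":0,"z":0,"ax":0,"ay":0,"az":-0.16},
    {"x":0,"y":0,"z":0,"ax":0,"ay":0,"az":-0.2},
    {"x":0,"y":0,"z":0,"ax":0,"ay":0,"az":-0.24},
    {"x":0,"y":0,"z":0,"ax":0,"ay":0,"az":-0.28},
    {"x":0,"y":0,"z":0,"ax":0,"ay":0,"az":-0.3}
  ]
}}

```text
clock: 13.7
eef_pos: [492.7, -187.7, 288.8]
tcp_rot: [[0.375, 0.927, 0.0], [0.927, -0.375, -0.0], [-0.0, 0.001, -1.0]]
contact_force: [-0.3, -0.2, 0.4]
gripper_width: 53.2
grip_force: 0.0
```

```bash
python3 go.py 492.4 -187.8 288 67.5;  python3 - <<'E'
from cell import bot
import cv2,numpy as np,pickle
from h import *
d=bot.get_image("scene")
cv2.imwrite("pics/c3.png",cv2.resize(d["img"][150:250,200:330,::-1],(650,500),interpolation=2))
E
```

```text
t 13.7 pos [ 492.7 -187.7  288.8] yaw 68.0 F [-0.3 -0.2  0.4] M [-0.   -0.02  0.03] w 53.2 q [-0.47  0.09  1.6  -0.    1.45 -0.09]
xyz [-0.0012 -0.0012  0.0042] a [0.0002 0.     0.0027]
```

View pics/c3.png

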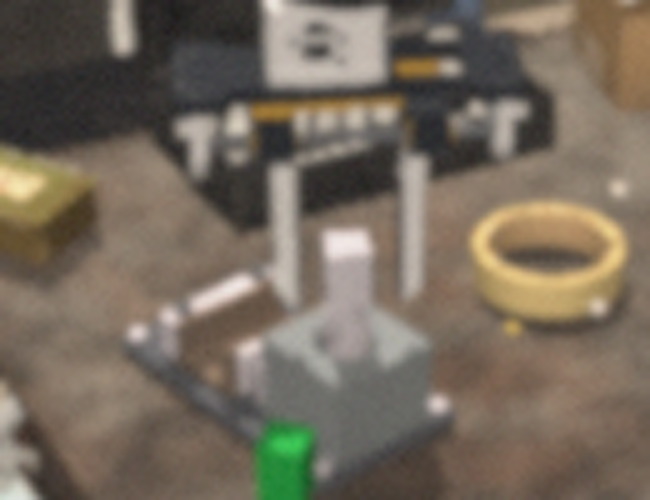

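The key stands upright in the housing at crop (347,290), between the open fingers. I'll regrip and make the second quarter turn, watching the moment.

>>> {"fn": "arm_command", "kwargs": {
  "plan": [
    {"x":0,"y":0,"z":0.003,"ax":0,"ay":0,"az":0.002},
    {"x":0,"y":0,"z":0.003,"ax":0,"ay":0,"az":0.002},
    {"x":0,"y":0,"z":0.003,"ax":0,"ay":0,"az":0.002},
    {"x":0,"y":0,"z":0.003,"ax":0,"ay":0,"az":0.002},
    {"x":0,"y":0,"z":0.003,"ax":0,"ay":0,"az":0.002}
  ],
  "grip": 255,
  "squeeze": 30
}}

```text
clock: 14.25
eef_pos: [492.6, -187.7, 287.9]
tcp_rot: [[0.385, 0.923, -0.0], [0.923, -0.385, 0.0], [-0.0, -0.0, -1.0]]
contact_force: [-0.4, 0.4, 1.1]
gripper_width: 23.7
grip_force: 29.8
```

```bash
cat > m.py <<'E'
from cell import bot
import numpy as np
o=bot.get_obs();T=o["tcp_rot"]
print("yaw",np.degrees(np.arctan2(T[1,0],T[0,0])).round(1),"F",o["contact_force"].round(1),"M",o["wrist_torque"].round(3),"e6",o["effort"][5].round(3),"pos",o["eef_pos"].round(1),"t",o["clock"])
E
python3 m.py
```

```text
yaw 67.4 F [-0.4  0.4  1.1] M [0.032 0.079 0.013] e6 0.049 pos [ 492.6 -187.7  287.9] t 14.25
```

>>> {"fn": "arm_command", "kwargs": {
  "plan": [
    {"x":0,"y":0,"z":0,"ax":0,"ay":0,"az":0.03},
    {"x":0,"y":0,"z":0,"ax":0,"ay":0,"az":0.06},
    {"x":0,"y":0,"z":0,"ax":0,"ay":0,"az":0.08}
  ]
}}

```text
clock: 14.55
eef_pos: [492.7, -187.7, 287.9]
tcp_rot: [[0.604, 0.797, 0.0], [0.797, -0.604, -0.0], [-0.0, 0.0, -1.0]]
contact_force: [-1.0, -0.5, 0.3]
gripper_width: 24.2
grip_force: 29.9
```

```bash
python3 m.py
```

```text
yaw 52.8 F [-1.  -0.5  0.3] M [-0.067 -0.041  0.153] e6 -0.214 pos [ 492.7 -187.7  287.9] t 14.55
```

>>> {"fn": "arm_command", "kwargs": {
  "plan": [
    {"x":0,"y":0,"z":0,"ax":0,"ay":0,"az":0.03},
    {"x":0,"y":0,"z":0,"ax":0,"ay":0,"az":0.06},
    {"x":0,"y":0,"z":0,"ax":0,"ay":0,"az":0.08}
  ]
}}

```text
clock: 14.85
eef_pos: [492.7, -187.8, 287.9]
tcp_rot: [[0.783, 0.621, 0.0], [0.621, -0.783, -0.001], [-0.0, 0.001, -1.0]]
contact_force: [-0.3, -0.9, 0.2]
gripper_width: 23.9
grip_force: 29.9
```

```bash
python3 m.py
```

```text
yaw 38.4 F [-0.3 -0.9  0.2] M [-0.206 -0.035  0.304] e6 -0.133 pos [ 492.7 -187.8  287.9] t 14.85
```

>>> {"fn": "arm_command", "kwargs": {
  "plan": [
    {"x":0,"y":0,"z":0,"ax":0,"ay":0,"az":0.01},
    {"x":0,"y":0,"z":0,"ax":0,"ay":0,"az":0.02}
  ]
}}

```text
clock: 15.05
eef_pos: [492.7, -187.9, 287.9]
tcp_rot: [[0.82, 0.573, 0.0], [0.573, -0.82, -0.001], [-0.0, 0.001, -1.0]]
contact_force: [-0.2, -0.6, -0.5]
gripper_width: 23.9
grip_force: 29.9
```

```bash
python3 m.py
```

```text
yaw 34.9 F [-0.2 -0.6 -0.5] M [-0.175 -0.075  0.241] e6 0.021 pos [ 492.7 -187.9  287.9] t 15.05
```

>>> {"fn": "arm_command", "kwargs": {
  "plan": [
    {"x":0,"y":0,"z":0,"ax":0,"ay":0,"az":0.01},
    {"x":0,"y":0,"z":0,"ax":0,"ay":0,"az":0.02}
  ]
}}

```text
clock: 15.25
eef_pos: [492.8, -187.9, 287.9]
tcp_rot: [[0.854, 0.52, 0.0], [0.52, -0.854, -0.001], [-0.0, 0.001, -1.0]]
contact_force: [0.9, -0.8, -0.2]
gripper_width: 24.0
grip_force: 29.9
```

```bash
python3 m.py
```

```text
yaw 31.3 F [ 0.9 -0.8 -0.2] M [-0.216 -0.08   0.245] e6 0.03 pos [ 492.8 -187.9  287.9] t 15.25
```

```bash
cat > ma.py <<'E'
from cell import bot
import numpy as np
M=[];E=[]
for k in range(6):
    if k: bot.get_image("top")
    o=bot.get_obs();M.append(o["wrist_torque"][2]);E.append(o["effort"][5])
T=o["tcp_rot"]
print("yaw",np.degrees(np.arctan2(T[1,0],T[0,0])).round(1),"Mz",np.round(M,3),"avg",np.mean(M[1:]).round(3),"e6",np.mean(E[1:]).round(3),"F",o["contact_force"].round(1),"t",o["clock"])
E
python3 ma.py
```

```text
yaw 31.4 Mz [0.245 0.272 0.232 0.249 0.232 0.168] avg 0.231 e6 0.282 F [ 0.2 -1.5  0. ] t 15.5
```

>>> {"fn": "arm_command", "kwargs": {
  "plan": [
    {"x":0,"y":0,"z":0,"ax":0,"ay":0,"az":0.02},
    {"x":0,"y":0,"z":0,"ax":0,"ay":0,"az":0.04}
  ]
}}

```text
clock: 15.7
eef_pos: [492.8, -188.0, 288.0]
tcp_rot: [[0.913, 0.408, 0.001], [0.408, -0.913, -0.001], [-0.0, 0.001, -1.0]]
contact_force: [0.2, -1.1, 0.0]
gripper_width: 24.0
grip_force: 30.0
```

```bash
python3 ma.py
```

```text
yaw 24.2 Mz [0.349 0.285 0.148 0.182 0.201 0.255] avg 0.214 e6 0.312 F [ 0.9 -2.3 -0.2] t 15.95
```

>>> {"fn": "arm_command", "kwargs": {
  "plan": [
    {"x":0,"y":0,"z":0,"ax":0,"ay":0,"az":0.02},
    {"x":0,"y":0,"z":0,"ax":0,"ay":0,"az":0.04},
    {"x":0,"y":0,"z":0,"ax":0,"ay":0,"az":0.06}
  ]
}}

```text
clock: 16.25
eef_pos: [492.8, -188.0, 288.0]
tcp_rot: [[0.973, 0.23, 0.001], [0.23, -0.973, -0.001], [0.0, 0.002, -1.0]]
contact_force: [-0.4, -2.7, -1.4]
gripper_width: 23.8
grip_force: 30.0
```

```bash
python3 ma.py
```

```text
yaw 13.4 Mz [0.37  0.343 0.29  0.17  0.264 0.222] avg 0.258 e6 0.357 F [-0.  -4.3 -0.6] t 16.5
```

>>> {"fn": "arm_command", "kwargs": {
  "plan": [
    {"x":0,"y":0,"z":0,"ax":0,"ay":0,"az":0.02},
    {"x":0,"y":0,"z":0,"ax":0,"ay":0,"az":0.04},
    {"x":0,"y":0,"z":0,"ax":0,"ay":0,"az":0.06}
  ]
}}

```text
clock: 16.8
eef_pos: [492.7, -188.1, 288.0]
tcp_rot: [[0.999, 0.044, 0.0], [0.044, -0.999, -0.002], [0.0, 0.002, -1.0]]
contact_force: [0.9, -4.9, -1.8]
gripper_width: 23.6
grip_force: 30.0
```

```bash
python3 ma.py
```

```text
yaw 2.6 Mz [0.397 0.38  0.304 0.302 0.291 0.264] avg 0.308 e6 0.397 F [ 1.  -4.3 -0.9] t 17.05
```

The moment has been climbing steadily at about 0.0042 N m per degree, which is the disc-spring rate given, so the piece is pinched. The absolute readings put the force at about 40–60 N, so I'll stop here, let go and withdraw upwards.

>>> {"fn": "arm_command", "kwargs": {
  "plan": [
    {"x":0,"y":0,"z":0,"ax":0,"ay":0,"az":0},
    {"x":0,"y":0,"z":0,"ax":0,"ay":0,"az":0},
    {"x":0,"y":0,"z":0,"ax":0,"ay":0,"az":0},
    {"x":0,"y":0,"z":0,"ax":0,"ay":0,"az":0}
  ],
  "grip": 110
}}

```text
clock: 17.45
eef_pos: [492.5, -187.2, 287.6]
tcp_rot: [[0.999, 0.045, -0.001], [0.045, -0.999, 0.001], [-0.001, -0.002, -1.0]]
contact_force: [0.9, 0.5, -0.1]
gripper_width: 51.8
grip_force: 0.0
```

```bash
python3 ma.py
```

```text
yaw 2.6 Mz [ 0.044  0.009 -0.001 -0.034  0.024 -0.039] avg -0.008 e6 -0.0 F [ 0.1 -0.6  0.8] t 17.7
```

>>> {"fn": "arm_command", "kwargs": {
  "plan": [
    {"x":0,"y":0,"z":-0.1,"ax":0,"ay":0,"az":0},
    {"x":0,"y":0,"z":-0.25,"ax":0,"ay":0,"az":0},
    {"x":0,"y":0,"z":-0.45,"ax":0,"ay":0,"az":0},
    {"x":-0.2,"y":0.1,"z":-0.6,"ax":0,"ay":0,"az":0},
    {"x":-0.4,"y":0.2,"z":-0.6,"ax":0,"ay":0,"az":0},
    {"x":-0.6,"y":0.3,"z":-0.6,"ax":0,"ay":0,"az":0},
    {"x":-0.8,"y":0.4,"z":-0.6,"ax":0,"ay":0,"az":0},
    {"x":-0.8,"y":0.4,"z":-0.6,"ax":0,"ay":0,"az":0}
  ]
}}

```text
clock: 18.5
eef_pos: [333.1, -276.5, 408.4]
tcp_rot: [[0.999, 0.038, -0.001], [0.038, -0.999, -0.002], [-0.001, 0.002, -1.0]]
contact_force: [0.5, 1.0, 0.4]
gripper_width: 53.2
grip_force: 0.0
```

```bash
python3 - <<'E'
from cell import bot
import cv2,numpy as np
d={n:bot.get_image(n)["img"][:,:,::-1] for n in("scene","top")}
cv2.imwrite("pics/c4.png",np.hstack([cv2.resize(d["scene"][175:265,210:330],(400,300),interpolation=2),cv2.resize(d["top"][200:290,200:320],(400,300),interpolation=2)]))
E
```

```text
(no output)
```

View pics/c4.png

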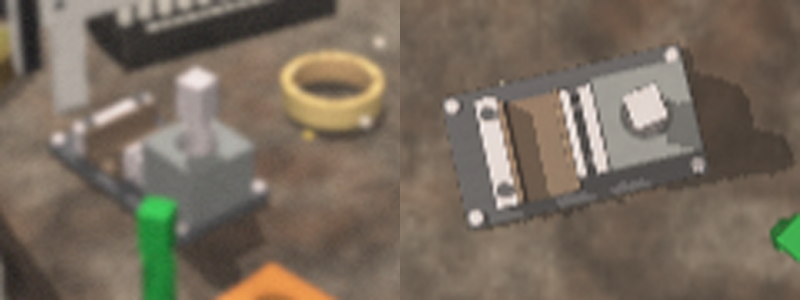

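The final views show the key upright in the hole at crop (197,105) and (647,105). The channel at (540,150) sits between the jaw face and the stop with no visible gap, and the surroundings in view are undisturbed. I'll hand the job in.

```bash
python3 -c "
from cell import bot
print(bot.hand_in())"
```

```text
the job is handed in; nothing more can be done
None
```

The job is handed in at about 18.6 s: the channel piece is pinched against the stop bar at an estimated 40–60 N judged from the turning moment, and the key is left standing seated in the socket.

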